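Sweep the carrot slices through the board's opening into its tray

ROBOT

A 7-joint arm with a two-finger parallel gripper is mounted at the origin on a cart in front of the work surface, level with it; the furniture and walls round the work are solid. World frame = base frame: x ahead of the robot, y to its left, z up, the work surface at z = 0. Lengths are in m, angles in rad, forces in N, time in s.
With the tool pointing down it reaches from about 0.425 to 0.875 m from the base axis. Payload 4.7 kg.
Tool frame: the origin (TCP) lies on the centre line of the jaws, within the pads' length; the fingertips stand 11 mm ahead of it and the grasp point (between the pads) lies 8 mm behind it; z points along the fingers, y is the line along which they close (so a half turn about z gives the same grasp; the last joint's range is limited). The gripper opens to 87 mm and grips with 3 to 60 N. Pads are 19 mm wide; open, the fingers measure 117 mm over their backs; the gripper's body (75 mm by 190 mm) begins 51 mm behind the grasp point.
Start: joints at [1.357, 0.321, -0.07, 1.45, 0.023, 1.371, -0.057], TCP at [0.147, -0.633, 0.234] pointing down, gripper open.
Joint ranges: [-2.86, 2.86], [-0.3, 2.09], [-1.38, 1.24], [0.06, 2.45], [-1.56, 4.7], [0.09, 2.05], [-2.69, 2.69]. Speed limits (rad/s): [2.57, 2.57, 3.14, 3.14, 3.14, 3.14, 3.14].

INTERFACE

Orientations are given as a 3x3 rotation matrix whose columns are the frame's x, y, z axes.
In Python, from workcell import sensors, imaging, ticket gives the robot as it stands.
- The arm moves only by the tool arm_command, never from a script. Its argument "steps" is a list of rows, each a list of 5 numbers: the closure, from -1 (fully open) to 1 (shut), so that 0 is half open, then the shift along the tool's x, y, z in cm, then the turn about the tool's z in degrees. A call has 1 to 5 rows; each row is the pose to reach, as a shift and turn from the pose commanded when the call began, along the tool's axes at that moment; what a row does not reach only later rows make up. A row lasts 1/12 s, in which the tool goes at most 41.7 mm and 7.16 degrees, less where a joint would pass 70% of its speed; a pose out of reach is approached as far as the arm can. A call with a gripper value outside its range is refused whole. The fingers move at their own pace and stop on an object; "force" is the grip in N (left out, the last holds). Time passes only in rows, so rows that repeat a pose let the fingers close. It gives the time, the measured TCP pose, the force, the opening and the grip force at its end, in the units of the state.
- sensors.get_obs(): the state, without advancing time (a new reading comes with each control period).
- imaging.snapshot(name): name is "scene" or "top"; returns a dict with "image" (384x512x3 uint8, blue, green, red), "fx", "fy", "cx", "cy" (pixels), "R" (3x3) and "t" (3): a world point X has camera coordinates R X + t. Camera axes: x right, y down, z forward; pixel columns grow to the right and rows downward; lengths in m; the calibration is good to about 2 mm. A picture is of the moment at which its call begins. There is no depth.
- ticket.finish_job(): hands the job in; it is judged then, once.
The state is a dict: "time_s": time; "joint_pos": joint angles; "joint_vel": joint speeds; "tau": joint torques, N m; "eef_pos": TCP position; "ee_rot": TCP orientation; "force": force on the tool from outside, world axes, zero at the start; "moment": the same for the moment, N m; "finger_gap": opening from 0.0 (shut) to 1.0 (fully open); "finger_force": force on a finger pad.
Only numpy, scipy, OpenCV 4.12 (cv2) and the standard library are available. Lean on these libraries where they do the work, as an engineer would, in place of code of your own. Each camera call takes 0.05 s, during which the arm holds its last target. There are 200 camera calls.

TASK

Push the collecting tray under the chopping board fully home with the fingertips, so that it lies under the opening in the board, and then sweep all four carrot slices across the board with the fingers so that they drop through the opening into the tray. Nothing is to be picked up: only push and sweep. Leave the uncut rest of the carrot on the board where it lies, and do not disturb the pepper mill, the mustard pot and the mug.

Things in the scene. Friction and masses are not known exactly. Their poses are not given: they have to be found in the camera images.
- board: Wooden chopping board on a low stand, firm on the worktop (does not move). 260 (its x) x 360 (its y) mm, board 16 mm thick; flat top without rim, 66 mm above the worktop. Origin: centre of its underside, on the worktop; x points away from the robot, y to the left, z up; it stands turned by up to 0.5 rad. An opening goes through it near its right-hand (-y) end.
- opening (a point): Centre of the rectangular opening, at the height of the board's top; axes as the board's. The opening is 200 mm along x and 70 mm along y: in the board's frame from x = -100 to +100 mm and from y = -145 to -75 mm.
- tray (a joint): How far the collecting tray is pulled out from under the board, in m: 0 is fully home (front flush with the board's right-hand edge, at y = -180 mm of the board; pan right under the opening), 0.13 is fully out. It slides along the board's y, outwards to -y, with about 1.5 N of friction and slight drag, stays where it is left, and meets a firm stop at home.
- tray_front (a point): Middle of the outer face of the tray's wooden front, 21.5 mm above the worktop; moves with the tray, axes as the board's. The front is 214 mm wide (along x), 12 mm thick, from 7 to 48 mm above the worktop, but only to 36 mm over the middle 62 mm, where a finger scoop is cut in its upper edge. It faces -y; push it towards +y.
- tray_in (a point): Centre of the floor inside the tray's open steel pan (inside 210 x 128 mm, 34 mm deep; floor 11 mm above the worktop); moves with the tray, axes as the board's.
- carrot: The uncut rest of a carrot, 88 mm long and up to 35 mm thick, lying on the board near its far edge, roughly along the board's y. Origin: middle of its underside. To be left alone.
- mill: Pepper mill, 52 mm wide, 142 mm tall, on the worktop beyond the board. Origin: centre of its foot. To be left alone.
- mustard: Small lidded white pot with a blue band, 51 x 59 mm, 88 mm tall, on the worktop beyond the board. Origin: centre of its foot. To be left alone.
- mug: White mug with a handle, 95 mm tall, on the worktop to the left of the board. Origin: centre of its foot. To be left alone. A wall cupboard hangs over the worktop beyond it, on the left, from 0.41 m up: an arm that swings over from the left must first be drawn in.
- slice_1: Carrot slice, a flat disc 36 mm across and 12 mm thick, lying flat on the board. Origin: centre of its underside as it lies at the start. Loose, 10 to 21 g.
- slice_1_center (a point): Middle of slice_1.
- slice_2: Carrot slice, a flat disc 34 mm across and 12 mm thick, lying flat on the board. Origin: centre of its underside as it lies at the start. Loose, 10 to 21 g.
- slice_2_center (a point): Middle of slice_2.
- slice_3: Carrot slice, a flat disc 32 mm across and 12 mm thick, lying flat on the board. Origin: centre of its underside as it lies at the start. Loose, 10 to 21 g.
- slice_3_center (a point): Middle of slice_3.
- slice_4: Carrot slice, a flat disc 30 mm across and 12 mm thick, lying flat on the board. Origin: centre of its underside as it lies at the start. Loose, 10 to 21 g.
- slice_4_center (a point): Middle of slice_4.

How it is judged:
By the outcome, as a careful person would: the job done as asked, in the order asked, and still so for the second after the job is handed in, with the robot touching nothing.
It also fails if it takes over 64 s, if anything falls off the work surface, if the arm or the gripper's body presses on something with over 40 N, if the wrist force passes 120 N, or if a joint passes its speed limit or range.

## Working session

There is one attempt and no reset: what is moved stays moved. The work goes in short steps, Python scripts to look and compute and a tool call to move; the robot and the scene stay as the last step left them, time stands still between calls to the robot, and variables do not carry over. Pictures are saved under pics/ and viewed, at most 10 in all, crops included, and the job is handed in when it is done.

Besides the shell and the picture viewer there is one more tool, called after "Emit:" as a command line: name --pt "numbers of a row" for each row, then --argument value for the rest. arm_command: Moves the arm, as the interface text tells. Its arguments: {"type":"object","properties":{"steps":{"type":"array"},"force":{"type":"number"}},"required":["steps"]}

```bash
mkdir -p pics
python3 - <<'E'
from workcell import sensors, imaging
import cv2,numpy as np,json
o=sensors.get_obs()
print(o['time_s'],np.round(o['eef_pos'],3),np.round(o['ee_rot'],3).tolist(),o['finger_gap'])
for n in('scene','top'):
    s=imaging.snapshot(n);cv2.imwrite(f'pics/{n}0.png',s['image'])
    np.savez(f'{n}0.npz',**s)
    print(n,s['fx'],s['cx'],s['cy'],np.round(s['R'],3).tolist(),np.round(s['t'],3))
E
```

```text
0.0 [ 0.147 -0.633  0.232] [[0.974, 0.226, -0.0], [0.226, -0.974, 0.002], [-0.0, -0.002, -1.0]] 1.0041857284982734
scene 471.2453199886552 249.53868300477532 184.69019711920717 [[-0.45, -0.893, -0.009], [-0.36, 0.191, -0.913], [0.817, -0.408, -0.407]] [0.367 0.246 0.971]
top 397.5607720483956 253.12626149227447 191.47657019325143 [[0.012, -1.0, -0.003], [-0.998, -0.012, -0.063], [0.062, 0.004, -0.998]] [0.12  0.604 0.991]
```

View pics/scene0.png

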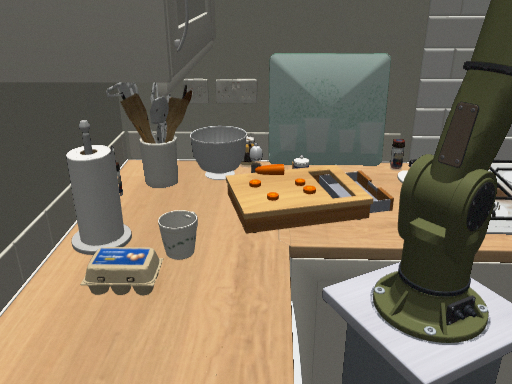

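View pics/top0.png

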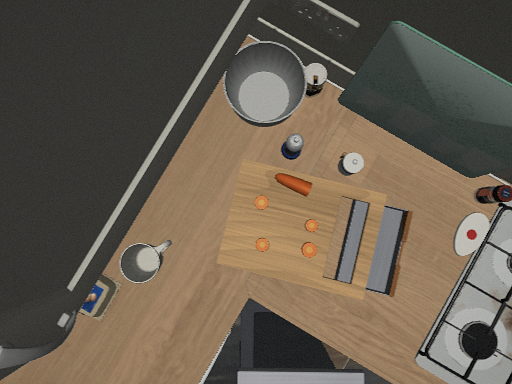

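The top view shows the board with corners near (245,160), (385,193), (365,297) and (219,264). The slices are at about (261,202), (312,226), (263,244) and (309,250), and the carrot is at (293,184). The tray is pulled out, with its front near (402,252). The scene view shows the same things, with the board at about (300,195).

```bash
cat > h.py <<'E'
import numpy as np,cv2
def ray(s,uv,z):
    d=s['R'].T@np.array([(uv[0]-s['cx'])/s['fx'],(uv[1]-s['cy'])/s['fy'],1]); c=-s['R'].T@s['t']
    return c+d*(z-c[2])/d[2]
def tri(s1,p1,s2,p2):
    A=[];b=[]
    for s,p in((s1,p1),(s2,p2)):
        P=np.c_[s['R'],s['t']]
        for k,f,c in((0,s['fx'],s['cx']),(1,s['fy'],s['cy'])):
            r=P[k]*f-(p[k]-c)*P[2]; A.append(r[:3]);b.append(-r[3])
    return np.linalg.lstsq(np.array(A),np.array(b),rcond=None)[0]
def proj(s,X):
    q=s['R']@X+s['t'];return np.array([s['fx']*q[0]/q[2]+s['cx'],s['fy']*q[1]/q[2]+s['cy']])
def orange(im,amin=15):
    h=cv2.cvtColor(im,cv2.COLOR_BGR2HSV)
    m=cv2.inRange(h,(3,190,130),(16,255,255))
    n,_,st,ce=cv2.connectedComponentsWithStats(m)
    return [(ce[i],st[i,4]) for i in range(1,n) if st[i,4]>=amin]
E
python3 - <<'E'
from h import *
T=dict(np.load('top0.npz'));S=dict(np.load('scene0.npz'))
for n,s in(('T',T),('S',S)):
    for c,a in orange(s['image']): print(n,np.round(c,1),a,np.round(ray(s,c,.078),3))
im=T['image']
# board mask: yellowish wood at the board region
h=cv2.cvtColor(im,cv2.COLOR_BGR2HSV)
for p in [(240,220),(290,260),(235,180),(345,270),(375,240),(200,220),(300,300),(330,160),(404,250)]: print(p,h[p[1],p[0]])
c=im[145:310,205:425]; cv2.imwrite('pics/c1.png',cv2.resize(c,None,fx=3.6,fy=3.6,interpolation=cv2.INTER_CUBIC))
E
```

```text
T [293.5 182.4] 300 [0.622 0.03  0.078]
S [270.6 167.5] 160 [0.641 0.014 0.078]
S [254.8 181.6] 42 [0.567 0.107 0.078]
S [299.7 180.5] 30 [ 0.514 -0.011  0.078]
S [309.  188.1] 47 [ 0.456 -0.005  0.078]
S [272.5 194.2] 45 [0.469 0.104 0.078]
(240, 220) [ 16 107 179]
(290, 260) [ 16 110 179]
(235, 180) [ 15  96 156]
(345, 270) [132  10 133]
(375, 240) [ 17 116 167]
(200, 220) [ 14  96 154]
(300, 300) [ 16  96 160]
(330, 160) [ 16  94 152]
(404, 250) [ 15  97 153]
```

View pics/c1.png

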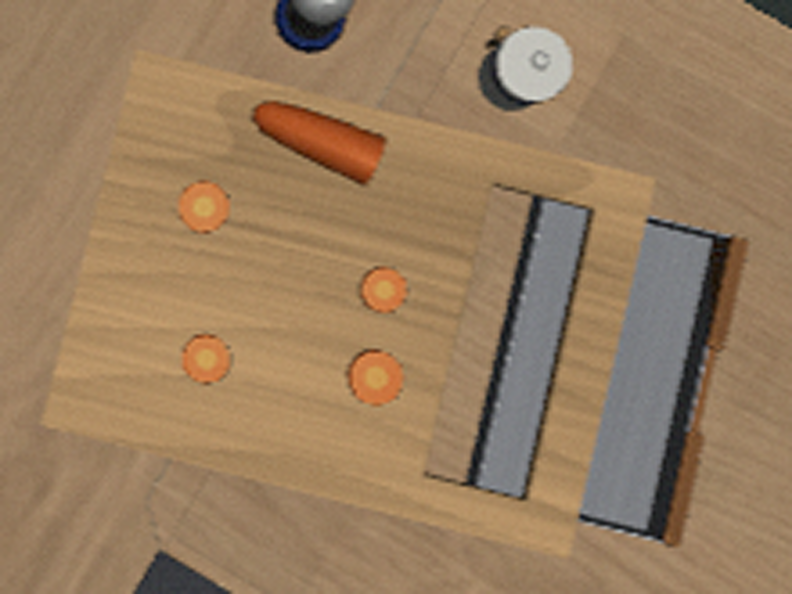

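The crop is scaled 3.6x. It shows the board corners at (136,50), (654,178), (571,557) and (43,428), and the opening corners at (494,184), (593,209), (526,499) and (426,473). The slices are at (204,207), (384,289), (376,377) and (207,359). The tray front's outer edge runs from (746,238) to (680,545).

```bash
cat >> h.py <<'E'
C=lambda p:(205+p[0]/3.6-.36,145+p[1]/3.6-.36)
E
python3 - <<'E'
from h import *
T=dict(np.load('top0.npz'));S=dict(np.load('scene0.npz'))
W=[ray(T,C(p),.066)[:2] for p in [(136,50),(654,178),(571,557),(43,428),(494,184),(593,209),(526,499),(426,473)]]
M=np.array([(130,180),(130,-180),(-130,-180),(-130,180),(100,-75),(100,-145),(-100,-145),(-100,-75)])/1000.
W=np.array(W);wm,mm=W.mean(0),M.mean(0)
U,_,V=np.linalg.svd((M-mm).T@(W-wm));R=V.T@U.T
t=wm-R@mm; yaw=np.arctan2(R[1,0],R[0,0])
print('board',t,yaw,'res mm',np.round(1000*(W-(M@R.T+t)),1).tolist())
h=lambda p:np.round(1000*R.T@(p[:2]-t),0)
for n,tp,sp in(('farleft',(204,207),(254.8,181.6)),('midfar',(384,289),(299.7,180.5)),('midnear',(376,377),(309,188.1)),('nearleft',(207,359),(272.5,194.2))):
    X=tri(T,C(tp),S,sp);Y=ray(T,C(tp),.078);print(n,np.round(X,3),'plane',np.round(Y,3),'board',h(Y),h(X))
for p in[(746,238),(680,545)]: print('front',h(ray(T,C(p),.048)),np.round(ray(T,C(p),.048),3))
for p in[(254,112),(378,163)]: print('carrot',h(ray(T,C(p),.083)))
print('carrot pts',[h(ray(T,C(p),.07)) for p in[(384,138),(368,184),(260,125)]])
print('mustard',ray(T,C((534,66)),.088),h(ray(T,C((534,66)),.088)),'mill',h(ray(T,C((310,40)),.0)))
np.savez('board.npz',R=R,t=t)
E
```

```text
board [0.51190701 0.00842205] -0.2276326006110335 res mm [[0.3, -0.5], [-1.0, 0.9], [0.7, -0.8], [-0.6, -0.9], [-0.8, -0.7], [-1.0, 1.1], [1.0, 1.5], [1.4, -0.5]]
farleft [0.573 0.106 0.076] plane [0.573 0.107 0.078] board [ 38. 110.] [ 37. 108.]
midfar [ 0.52  -0.014  0.075] plane [ 0.521 -0.013  0.078] board [ 13. -19.] [ 13. -20.]
midnear [ 0.462 -0.009  0.075] plane [ 0.463 -0.008  0.078] board [-44. -27.] [-45. -28.]
nearleft [0.473 0.103 0.076] plane [0.473 0.104 0.078] board [-59.  84.] [-60.  83.]
front [ 106. -255.] [ 0.558 -0.264  0.048]
front [-106. -256.] [ 0.351 -0.217  0.048]
carrot [106.  93.]
carrot [93.  5.]
carrot pts [array([112.,   3.]), array([79.,  7.]), array([100.,  86.])]
mustard [ 0.66870679 -0.10962147  0.088     ] [179. -80.] mill [176.  63.]
```

The heights come out right: slice tops triangulate to 75–76 mm against 78 mm expected, and the board fit residuals are about 1 mm. The tray is about 76 mm out. I'll put the tool's y along the board's x (a turn of -64°) and go to the front of the tray.

Emit:
arm_command --pt "0.58 3.1 -2.4 0 -7" --pt "0.58 6.2 -4.8 0 -14" --pt "0.58 9.3 -7.2 0 -21" --pt "0.58 12.4 -9.6 0 -28" --pt "0.58 15.5 -12 0 -35"

```text
time_s: 0.52
eef_pos: [0.2714, -0.4795, 0.2331]
ee_rot: [[0.664, 0.748, -0.001], [0.748, -0.664, 0.001], [0.0, -0.001, -1.0]]
force: [0.5, 0.4, 0.7]
finger_gap: 0.707
finger_force: 0.0
```

```bash
cat >> h.py <<'E'
def goto(bx,by,z,yaw_to=True):
    from workcell import sensors
    o=sensors.get_obs();b=np.load('board.npz');R,t=b['R'],b['t'];E=o['ee_rot'];p=o['eef_pos']
    g=np.r_[t+R@np.array([bx,by])/1000,z/1000]
    by_=R[:,0];ang=np.degrees(np.arctan2(E[0,1]*by_[1]-E[1,1]*by_[0],E[:2,1]@by_))
    print('t',round(o['time_s'],2),'board mm',np.round(1000*R.T@(p[:2]-t),1),'z',round(p[2]*1000,1),'F',np.round(o['force'],1),'gap',round(o['finger_gap']*87,1))
    print('move tool cm',np.round(100*E.T@(g-p),2),'turn',round(-ang,1))
E
python3 -c "from h import *;goto(0,-285,150)"
```

```text
t 0.52 board mm [-124.2 -529.6] z 233.1 F [0.5 0.4 0.7] gap 61.5
move tool cm [27.42 -0.79  8.31] turn -28.6
```

Emit:
arm_command --pt "0.58 4 -0.1 0 -6" --pt "0.58 8 -0.2 0 -12" --pt "0.58 12 -0.3 1 -18" --pt "0.58 16 -0.4 2 -24" --pt "0.58 20 -0.6 3 -28.6"

```text
time_s: 0.93
eef_pos: [0.4007, -0.3269, 0.2032]
ee_rot: [[0.226, 0.974, 0.0], [0.974, -0.226, -0.001], [-0.001, 0.0, -1.0]]
force: [0.9, -1.0, -0.6]
finger_gap: 0.325
finger_force: 0.0
```

```bash
python3 -c "from h import *;goto(0,-285,32)"
```

```text
t 0.93 board mm [ -32.6 -351.8] z 203.2 F [ 0.9 -1.  -0.6] gap 28.3
move tool cm [ 6.69  3.25 17.12] turn -0.0
```

Emit:
arm_command --pt "0.58 3.5 1.7 0 0" --pt "0.58 6.7 3.3 2 0" --pt "0.58 6.7 3.3 6 0" --pt "0.58 6.7 3.3 10 0" --pt "0.58 6.7 3.3 14 0"

```text
time_s: 1.35
eef_pos: [0.448, -0.2703, 0.0624]
ee_rot: [[0.229, 0.973, 0.001], [0.973, -0.229, -0.001], [-0.001, 0.001, -1.0]]
force: [0.8, -1.2, 0.6]
finger_gap: 0.211
finger_force: 0.0
```

Emit:
arm_command --pt "0.58 0 0 1.5 0" --pt "0.58 0 0 3.1 0" --pt "0.58 1 0 3.1 0" --pt "0.58 2.2 0 3.1 0" --pt "0.58 3.6 0 3.1 0"

```text
time_s: 1.77
eef_pos: [0.4557, -0.2359, 0.0331]
ee_rot: [[0.232, 0.973, -0.0], [0.973, -0.232, -0.001], [-0.001, -0.0, -1.0]]
force: [-0.8, -2.2, -0.5]
finger_gap: 0.209
finger_force: 1.1
```

```bash
python3 -c "
from h import *;goto(0,-190,32)
from workcell import imaging
s=imaging.snapshot('top');cv2.imwrite('pics/t2.png',cv2.resize(s['image'][130:330,200:460],None,fx=2.5,fy=2.5))"
```

```text
t 1.77 board mm [   0.4 -250.7] z 33.1 F [-0.8 -2.2 -0.5] gap 18.2
move tool cm [ 6.07 -0.08  0.11] turn -0.4
```

View pics/t2.png

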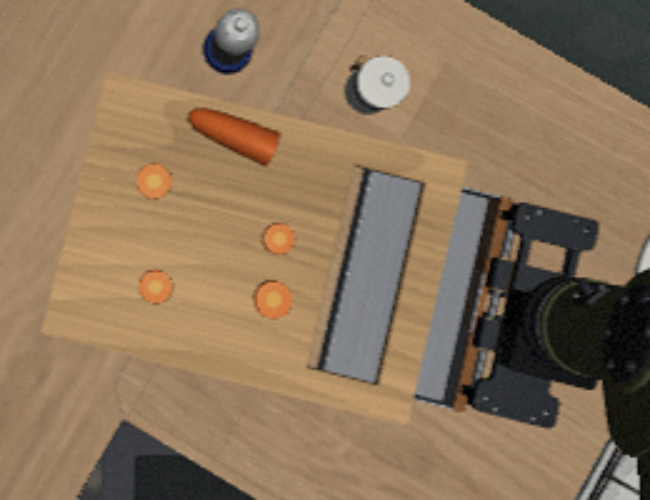

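The tray is already moving under the fingers, with a force of about 2 N. Its front is near crop (478,300), and the slices have not been touched. I'll keep pushing at a moderate speed.

Emit:
arm_command --pt "0.58 1.2 0 0 0" --pt "0.58 2.4 0 0 0" --pt "0.58 3.4 0 0 0" --pt "0.58 4.2 0 0 0" --pt "0.58 4.8 0 0 0"

```text
time_s: 2.23
eef_pos: [0.4679, -0.1882, 0.0332]
ee_rot: [[0.23, 0.973, 0.002], [0.973, -0.23, -0.001], [-0.0, 0.002, -1.0]]
force: [-0.3, -2.1, 1.6]
finger_gap: 0.211
finger_force: 0.9
```

Emit:
arm_command --pt "0.58 0.4 0 0 0" --pt "0.58 0.8 0 0 0" --pt "0.58 1.1 0 0 0" --pt "0.58 1.4 0 0 0" --pt "0.58 1.4 0 0 0"

```text
time_s: 2.65
eef_pos: [0.4694, -0.1798, 0.0327]
ee_rot: [[0.233, 0.972, -0.001], [0.972, -0.233, -0.005], [-0.005, 0.001, -1.0]]
force: [-1.7, -9.0, 1.7]
finger_gap: 0.215
finger_force: 4.8
```

```bash
python3 -c "from h import *;goto(0,-190,32)"
```

```text
t 2.65 board mm [   1.1 -193. ] z 32.7 F [-1.7 -9.   1.7] gap 18.7
move tool cm [ 0.3  -0.11  0.07] turn -0.4
```

Emit:
arm_command --pt "0.58 0.3 0 0 0" --pt "0.58 0.6 0 0 0" --pt "0.58 0.6 0 0 0"

```text
time_s: 2.9
eef_pos: [0.4694, -0.1798, 0.0328]
ee_rot: [[0.236, 0.972, -0.002], [0.972, -0.236, -0.012], [-0.012, 0.001, -1.0]]
force: [-3.0, -21.7, -0.4]
finger_gap: 0.206
finger_force: 11.0
```

Emit:
arm_command --pt "0.58 -2 0 0 0" --pt "0.58 -5 0 0 0" --pt "0.58 -8 0 -3 0" --pt "0.58 -8 0 -7 0" --pt "0.58 -8 0 -11 0"

```text
time_s: 3.32
eef_pos: [0.4509, -0.2488, 0.1424]
ee_rot: [[0.235, 0.972, -0.003], [0.972, -0.235, 0.003], [0.002, -0.004, -1.0]]
force: [0.3, 0.7, -0.4]
finger_gap: 0.21
finger_force: 0.0
```

```bash
python3 -c "
from h import *;goto(14,40,130)
from workcell import imaging
s=imaging.snapshot('top');cv2.imwrite('pics/t3.png',cv2.resize(s['image'][130:330,200:460],None,fx=2.5,fy=2.5))"
```

```text
t 3.32 board mm [  -1.4 -264.3] z 142.4 F [ 0.3  0.7 -0.4] gap 18.3
move tool cm [30.44  1.24  1.31] turn -0.6
```

View pics/t3.png

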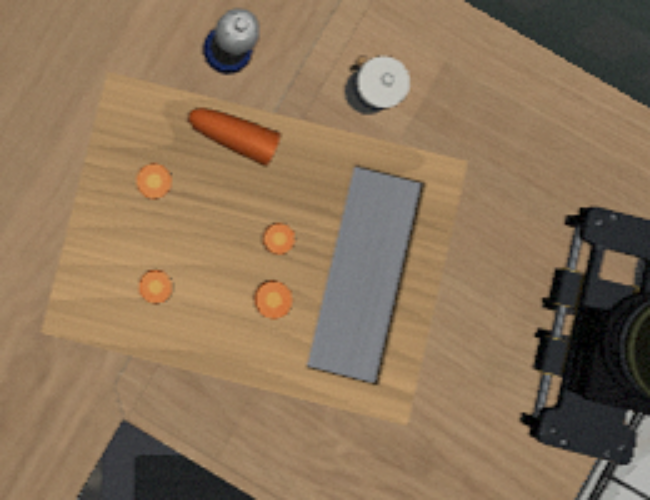

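The tray is home: it took 21 N without moving further, and the pan floor fills the whole opening at crop (365,275). Next is the slice at board (13,-19).

Emit:
arm_command --pt "0.58 4 0.2 0 0" --pt "0.58 8 0.4 0 0" --pt "0.58 12 0.6 0 0" --pt "0.58 16 0.8 0 0" --pt "0.58 20 1.0 0 -0.6"

```text
time_s: 3.78
eef_pos: [0.5087, -0.0531, 0.1422]
ee_rot: [[0.221, 0.975, -0.0], [0.975, -0.221, 0.0], [0.0, -0.0, -1.0]]
force: [2.0, -0.4, 0.4]
finger_gap: 0.213
finger_force: 0.0
```

Emit:
arm_command --pt "0.58 4 0.3 0 0" --pt "0.58 8.8 0.5 0 0" --pt "0.58 8.8 0.5 2 0" --pt "0.58 8.8 0.5 4 0" --pt "0.58 8.8 0.5 5.0 0"

```text
time_s: 4.2
eef_pos: [0.5315, 0.0311, 0.09]
ee_rot: [[0.218, 0.976, -0.004], [0.976, -0.218, 0.001], [0.0, -0.004, -1.0]]
force: [-0.5, -0.8, -0.3]
finger_gap: 0.21
finger_force: 0.0
```

```bash
python3 -c "from h import *;goto(13,22,81)"
```

```text
t 4.2 board mm [14.  26.6] z 90.0 F [-0.5 -0.8 -0.3] gap 18.3
move tool cm [-0.46 -0.1   0.91] turn 0.5
```

Emit:
arm_command --pt "0.58 0 -0.1 0.9 0.5" --pt "0.58 0 -0.1 0.9 0.5" --pt "0.58 -1.2 -0.1 0.9 0.5" --pt "0.58 -2.6 -0.1 0.9 0.5" --pt "0.58 -4.2 -0.1 0.9 0.5"

```text
time_s: 4.62
eef_pos: [0.5234, -0.0118, 0.0844]
ee_rot: [[0.229, 0.973, 0.001], [0.973, -0.229, 0.0], [0.0, 0.001, -1.0]]
force: [0.2, 0.4, 0.4]
finger_gap: 0.208
finger_force: 0.1
```

Emit:
arm_command --pt "0.58 -1.6 0 0 0" --pt "0.58 -3.2 0 0 0" --pt "0.58 -4.8 0 0 0" --pt "0.58 -6.4 0 0 0" --pt "0.58 -7.5 0 0 0"

```text
time_s: 5.03
eef_pos: [0.5057, -0.087, 0.0844]
ee_rot: [[0.232, 0.973, 0.001], [0.973, -0.232, -0.001], [-0.001, 0.001, -1.0]]
force: [0.7, -0.6, -1.0]
finger_gap: 0.21
finger_force: 0.0
```

```bash
cat >> h.py <<'E'
def look(name):
    from workcell import imaging
    s=imaging.snapshot('top');cv2.imwrite(f'pics/{name}.png',cv2.resize(s['image'][130:330,200:460],None,fx=2.5,fy=2.5))
    b=np.load('board.npz');hs=cv2.cvtColor(s['image'],cv2.COLOR_BGR2HSV)
    m=cv2.inRange(hs,(3,145,130),(17,255,255));n,_,st,ce=cv2.connectedComponentsWithStats(m)
    for i in range(1,n):
        p=1000*b['R'].T@(ray(s,ce[i],.078)[:2]-b['t'])
        if st[i,4]>=12 and abs(p[0])<140 and abs(p[1])<200: print('orange',p.round(0),st[i,4])
E
python3 -c "from h import *;goto(13,-87,81);look('t4')"
```

```text
t 5.03 board mm [ 15.5 -94.4] z 84.4 F [ 0.7 -0.6 -1. ] gap 18.3
move tool cm [ 0.73 -0.25  0.34] turn -0.4
orange [101.  43.] 357
orange [ 38. 110.] 132
orange [ 16. -86.] 12
orange [-59.  85.] 120
orange [-45. -26.] 162
```

Emit:
arm_command --pt "0.58 0 0 -3 0" --pt "0.58 2.5 -2 -4 0" --pt "0.58 5.5 -4 -4 0" --pt "0.58 8.5 -6 -4 -0.4" --pt "0.58 11.2 -6 -3.5 -0.4"

```text
time_s: 5.5
eef_pos: [0.4711, 0.041, 0.1198]
ee_rot: [[0.221, 0.975, 0.001], [0.975, -0.221, -0.002], [-0.002, 0.001, -1.0]]
force: [0.7, -0.4, 0.0]
finger_gap: 0.208
finger_force: 0.0
```

```bash
python3 -c "from h import *;goto(-45,18,80);look('t5')"
```

```text
t 5.5 board mm [-47.1  22.5] z 119.8 F [ 0.7 -0.4  0. ] gap 18.1
move tool cm [-0.44  0.21  3.98] turn 0.3
orange [101.  43.] 344
orange [ 38. 110.] 135
orange [ 18. -86.] 30
orange [-59.  85.] 120
```

View pics/t5.png

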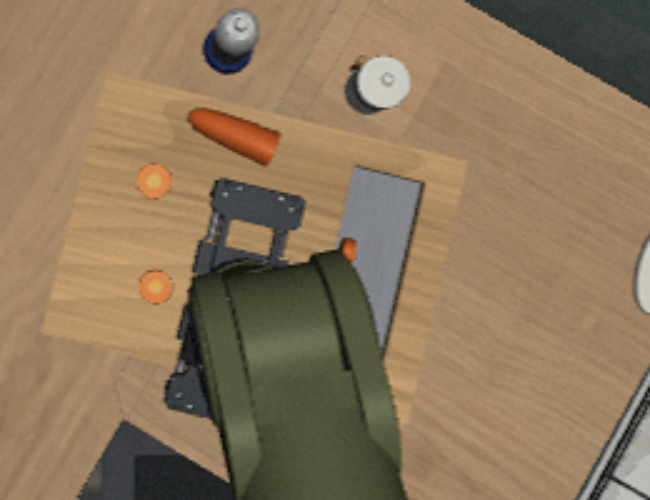

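Both left-hand slices are untouched. A dark orange piece shows at the left edge of the opening at crop (347,250), either leaning in the tray or partly hidden. I'll sweep the second slice and then check.

Emit:
arm_command --pt "0.58 -0.3 0.3 2 0.3" --pt "0.58 -0.3 0.3 3.8 0.3" --pt "0.58 -0.3 0.3 3.9 0.3" --pt "0.58 -1.3 0.3 3.9 0.3" --pt "0.58 -2.7 0.3 3.9 0.3"

```text
time_s: 5.97
eef_pos: [0.4703, 0.0128, 0.0802]
ee_rot: [[0.225, 0.974, 0.0], [0.974, -0.225, 0.001], [0.002, -0.0, -1.0]]
force: [0.3, -1.2, 0.2]
finger_gap: 0.209
finger_force: 0.0
```

Emit:
arm_command --pt "0.58 -1.7 0 0.1 0" --pt "0.58 -3.4 0 0.1 0" --pt "0.58 -5.1 0 0.1 0" --pt "0.58 -6.8 0 0.1 0" --pt "0.58 -8.6 0 0.1 0"

```text
time_s: 6.38
eef_pos: [0.4507, -0.0729, 0.0796]
ee_rot: [[0.227, 0.974, 0.001], [0.974, -0.227, 0.0], [0.0, 0.001, -1.0]]
force: [0.4, -0.3, 0.2]
finger_gap: 0.208
finger_force: 0.0
```

```bash
python3 -c "from h import *;goto(-45,-94,81)"
```

```text
t 6.38 board mm [-41.2 -93. ] z 79.6 F [ 0.4 -0.3  0.2] gap 18.1
move tool cm [-0.1  -0.37 -0.14] turn -0.1
```

Emit:
arm_command --pt "0.58 0 0 -3 0" --pt "0.58 3.5 1 -5 0" --pt "0.58 7.3 2.2 -5 0" --pt "0.58 11.1 3.4 -5 0" --pt "0.58 15 4.6 -5 0"

```text
time_s: 6.8
eef_pos: [0.5308, 0.064, 0.1304]
ee_rot: [[0.23, 0.973, 0.003], [0.973, -0.23, -0.001], [-0.0, 0.003, -1.0]]
force: [0.3, -0.3, 0.4]
finger_gap: 0.212
finger_force: 0.0
```

Emit:
arm_command --pt "0.58 3.5 1.2 0 0" --pt "0.58 7 2.4 0 0" --pt "0.58 9.3 3.3 0 0" --pt "0.58 9.3 3.3 1 0"

```text
time_s: 7.13
eef_pos: [0.5855, 0.1536, 0.1214]
ee_rot: [[0.222, 0.975, 0.005], [0.975, -0.222, 0.007], [0.008, 0.004, -1.0]]
force: [0.8, 1.2, 2.0]
finger_gap: 0.209
finger_force: 0.0
```

```bash
python3 -c "from h import *;goto(38,150,80);look('t6')"
```

```text
t 7.13 board mm [ 38.9 158. ] z 121.4 F [0.8 1.2 2. ] gap 18.2
move tool cm [-0.83 -0.11  4.13] turn 0.2
orange [101.  43.] 361
orange [ 16. -85.] 42
orange [ -39. -122.] 154
```

View pics/t6.png

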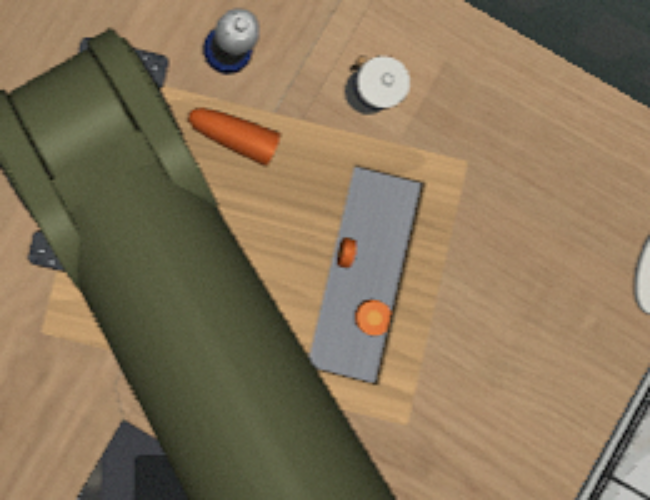

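Slice 2 lies flat in the tray at crop (373,317), and slice 1 stands on its rim in the tray at (347,253). Now the far-left slice along lane x=38.

Emit:
arm_command --pt "0.58 -0.3 -0.1 2 0.2" --pt "0.58 -0.3 -0.1 4.1 0.2" --pt "0.58 -0.3 -0.1 4.1 0.2" --pt "0.58 -1.3 -0.1 4.1 0.2" --pt "0.58 -2.7 -0.1 4.1 0.2"

```text
time_s: 7.6
eef_pos: [0.5748, 0.1198, 0.0779]
ee_rot: [[0.23, 0.973, -0.001], [0.973, -0.23, 0.0], [-0.0, -0.001, -1.0]]
force: [-0.5, -0.1, 0.2]
finger_gap: 0.208
finger_force: 0.0
```

```bash
python3 -c "from h import *;goto(36,-94,80)"
```

```text
t 7.6 board mm [ 36.2 122.7] z 77.9 F [-0.5 -0.1  0.2] gap 18.1
move tool cm [-21.67   0.08  -0.2 ] turn -0.3
```

Emit:
arm_command --pt "0.58 -1.6 0 -0.2 0" --pt "0.58 -3.2 0 -0.2 -0.3" --pt "0.58 -4.8 0 -0.2 -0.3" --pt "0.58 -6.4 0 -0.2 -0.3" --pt "0.58 -8.0 0 -0.2 -0.3"

```text
time_s: 8.02
eef_pos: [0.5559, 0.0395, 0.0798]
ee_rot: [[0.228, 0.974, -0.001], [0.974, -0.228, -0.001], [-0.002, -0.001, -1.0]]
force: [-0.4, -0.2, 0.2]
finger_gap: 0.207
finger_force: 0.1
```

Emit:
arm_command --pt "0.58 -1.6 0 0 0" --pt "0.58 -3.2 0 0 0" --pt "0.58 -4.8 0 0 0" --pt "0.58 -6.4 0 0 0" --pt "0.58 -8.0 0 0 0"

```text
time_s: 8.43
eef_pos: [0.5375, -0.0383, 0.0798]
ee_rot: [[0.228, 0.974, -0.001], [0.974, -0.228, -0.001], [-0.002, -0.001, -1.0]]
force: [0.1, -0.1, -0.5]
finger_gap: 0.206
finger_force: 0.1
```

```bash
python3 -c "from h import *;goto(36,-94,80);look('t7')"
```

```text
t 8.43 board mm [ 35.4 -39.7] z 79.8 F [ 0.1 -0.1 -0.5] gap 18.0
move tool cm [-5.43  0.07 -0.01] turn -0.1
orange [101.  43.] 367
orange [-59.  85.] 121
```

Emit:
arm_command --pt "0.58 -1.6 0 0 0" --pt "0.58 -3.2 0 0 0" --pt "0.58 -4.6 0 0 0" --pt "0.58 -5.5 0 0 0" --pt "0.58 -5.5 0 -2 0"

```text
time_s: 8.9
eef_pos: [0.5225, -0.0922, 0.0965]
ee_rot: [[0.23, 0.973, -0.008], [0.973, -0.23, 0.0], [-0.001, -0.007, -1.0]]
force: [-1.2, 0.4, -0.9]
finger_gap: 0.212
finger_force: 0.0
```

Emit:
arm_command --pt "0.58 0 0 -2.5 0" --pt "0.58 3.5 -1.5 -3 0" --pt "0.58 7 -3 -3 0" --pt "0.58 10.5 -4.5 -3 0" --pt "0.58 14 -6 -3 0"

```text
time_s: 9.32
eef_pos: [0.4989, 0.0618, 0.13]
ee_rot: [[0.227, 0.974, 0.0], [0.974, -0.227, -0.001], [-0.001, 0.001, -1.0]]
force: [0.7, 0.2, 0.0]
finger_gap: 0.207
finger_force: 0.0
```

Emit:
arm_command --pt "0.58 3.5 -1.5 0 0" --pt "0.58 7 -3 0 0" --pt "0.58 8.5 -3.5 0 0" --pt "0.58 8.5 -3.5 0.5 0"

```text
time_s: 9.65
eef_pos: [0.4837, 0.157, 0.1258]
ee_rot: [[0.218, 0.976, 0.002], [0.976, -0.218, 0.002], [0.002, 0.001, -1.0]]
force: [0.4, -0.2, 0.1]
finger_gap: 0.21
finger_force: 0.0
```

```bash
python3 -c "from h import *;goto(-59,128,80);look('t8')"
```

```text
t 9.65 board mm [-61.  138.4] z 125.8 F [ 0.4 -0.2  0.1] gap 18.3
move tool cm [-1.05  0.18  4.58] turn 0.4
orange [101.  43.] 340
orange [ 43. -94.] 46
orange [ 12. -86.] 41
orange [-55.  80.] 68
orange [ -39. -122.] 151
```

View pics/t8.png

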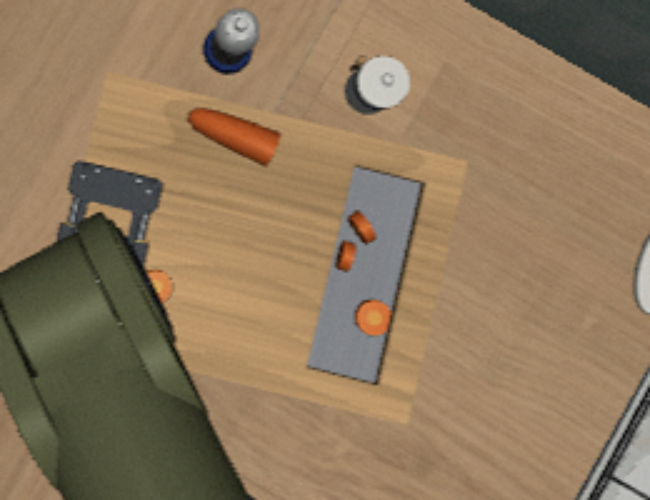

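Three slices are in the tray, at crop (361,227), (347,256) and (373,317). One is left on the board at (160,287).

Emit:
arm_command --pt "0.58 -0.4 0.2 2 0.4" --pt "0.58 -0.4 0.2 4.5 0.4" --pt "0.58 -0.4 0.2 4.5 0.4" --pt "0.58 -1.4 0.2 4.5 0.4" --pt "0.58 -2.8 0.2 4.5 0.4"

```text
time_s: 10.12
eef_pos: [0.4802, 0.1228, 0.0791]
ee_rot: [[0.233, 0.972, -0.001], [0.972, -0.233, 0.0], [0.0, -0.001, -1.0]]
force: [-0.1, -0.2, 0.7]
finger_gap: 0.207
finger_force: 0.0
```

```bash
python3 -c "from h import *;goto(-60,-94,80)"
```

```text
t 10.12 board mm [-56.7 104.3] z 79.1 F [-0.1 -0.2  0.7] gap 18.0
move tool cm [-19.83  -0.18  -0.09] turn -0.4
```

Emit:
arm_command --pt "0.58 -1.6 0 -0.1 0" --pt "0.58 -3.2 0 -0.1 0" --pt "0.58 -4.8 0 -0.1 -0.4" --pt "0.58 -6.4 0 -0.1 -0.4" --pt "0.58 -8.0 0 -0.1 -0.4"

```text
time_s: 10.53
eef_pos: [0.4611, 0.0432, 0.0803]
ee_rot: [[0.229, 0.973, -0.001], [0.973, -0.229, -0.001], [-0.001, -0.001, -1.0]]
force: [-0.2, -0.4, 0.0]
finger_gap: 0.213
finger_force: 0.0
```

Emit:
arm_command --pt "0.58 -1.6 0 0 0" --pt "0.58 -3.2 0 0 0" --pt "0.58 -4.8 0 0 0" --pt "0.58 -6.4 0 0 0" --pt "0.58 -8.0 0 0 0"

```text
time_s: 10.95
eef_pos: [0.4427, -0.0346, 0.0804]
ee_rot: [[0.229, 0.973, -0.001], [0.973, -0.229, -0.001], [-0.001, -0.001, -1.0]]
force: [0.0, 0.5, -0.1]
finger_gap: 0.21
finger_force: 0.1
```

Emit:
arm_command --pt "0.58 -1.6 0 0 0" --pt "0.58 -3.0 0 0 0" --pt "0.58 -4.0 0 0 0" --pt "0.58 -4.0 0 0 0" --pt "0.58 -4.0 0 -3 0"

```text
time_s: 11.37
eef_pos: [0.4303, -0.0712, 0.1065]
ee_rot: [[0.229, 0.973, -0.009], [0.974, -0.229, 0.004], [0.002, -0.01, -1.0]]
force: [-1.1, -1.0, 0.3]
finger_gap: 0.211
finger_force: 0.0
```

Emit:
arm_command --pt "0.58 0 0 -4 0" --pt "0.58 -3 0 -6 0" --pt "0.58 -7 0 -6 0" --pt "0.58 -11 0 -6 0" --pt "0.58 -15 0 -6 0"

```text
time_s: 11.78
eef_pos: [0.4007, -0.2184, 0.1714]
ee_rot: [[0.225, 0.974, 0.001], [0.974, -0.225, -0.002], [-0.001, 0.001, -1.0]]
force: [0.1, -0.5, 0.4]
finger_gap: 0.209
finger_force: 0.0
```

```bash
python3 -c "from h import *;goto(-60,-300,150);look('t9')"
```

```text
t 11.78 board mm [ -57.2 -246.1] z 171.4 F [ 0.1 -0.5  0.4] gap 18.2
move tool cm [-5.39 -0.29  2.15] turn 0.1
orange [101.  43.] 332
orange [ 43. -95.] 45
orange [ 12. -86.] 39
orange [ -47. -117.] 236
```

View pics/t9.png

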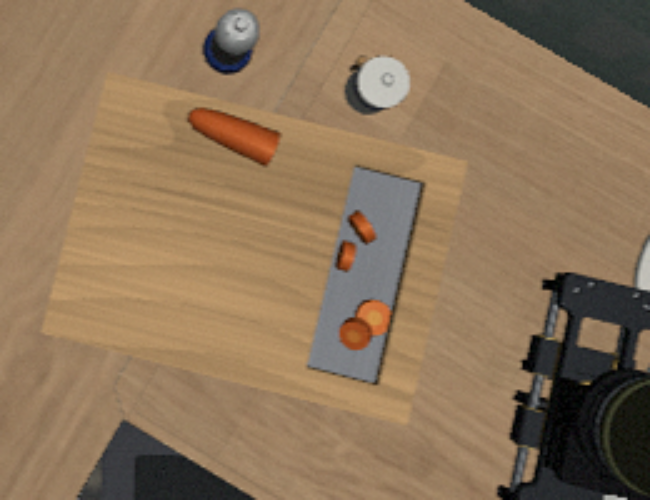

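All four slices are in the tray, at crop (361,227), (347,256), (355,333) and (373,317). The carrot, mill and pot have not moved, and the tray is still home.

Emit:
arm_command --pt "0.58 -2 0 0 0" --pt "0.58 -3 0 0 0" --pt "0.58 -3 0 0 0" --pt "0.58 -3 0 0 0" --pt "0.58 -3 0 0 0"

```text
time_s: 12.25
eef_pos: [0.3946, -0.2447, 0.1704]
ee_rot: [[0.224, 0.975, -0.0], [0.975, -0.224, 0.001], [0.001, -0.0, -1.0]]
force: [0.7, 0.2, -0.0]
finger_gap: 0.216
finger_force: 0.0
```

```bash
python3 -c "
from h import *;look('t10')
from workcell import ticket;print(ticket.finish_job())"
```

```text
orange [101.  43.] 330
orange [ 43. -94.] 44
orange [ 12. -85.] 37
orange [ -47. -117.] 232
the job is handed in; nothing more can be done
None
```

The tray is fully home and all four slices are in it; the carrot, mill and mustard pot stand where they were, the mug was never approached, and the job was handed in at about 12 s with no verdict returned.

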